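# Open the bar-capped sample canister

## Robot

A 6-joint arm with a two-finger parallel gripper is mounted at the origin on a cart in front of the work surface, level with it; the furniture and walls round the work are solid. World frame = base frame: x ahead of the robot, y to its left, z up, the work surface at z = 0. Lengths are in m, angles in rad, forces in N, time in s.
With the tool pointing down it reaches from about 0.25 to 0.725 m from the base axis. Payload 4 kg.
Tool frame: the origin (TCP) lies at the very end of the fingers, on their centre line; the grasp point (between the pads) lies 19 mm behind it; z points along the fingers, y is the line along which they close (so a half turn about z gives the same grasp; the last joint's range is limited). The gripper opens to 85 mm and grips with 20 to 120 N. Pads are 22 mm wide; open, the fingers measure 114 mm over their backs; the gripper's body (76 mm by 85 mm) begins 54 mm behind the grasp point. The pads swing forward as they close: fully open they stand 13 mm farther back than shut.
Start: joints at [1.15, 0.241, 0.005, 1.335, 0, 1.571], TCP at [0.204, 0.456, 0.231] pointing down, gripper open.
Joint ranges: [-2.72, 2.72], [-1.05, 1.87], [-1.09, 1.28], [-1.99, 2.15], [-1.42, 1.44], [-3.14, 3.14]. Speed limits (rad/s): [2.79, 2.79, 3.14, 3.14, 3.14, 3.14].

## Interface

Orientations are given as a unit quaternion [x, y, z, w].
In Python, from workcell import bot, vision, workorder, boxes_of gives the robot as it stands.
- The arm moves only by the tool send_rows, never from a script. Its argument "motion" is text: rows parted by semicolons, each of 5 numbers parted by spaces: the closure, from -1 (fully open) to 1 (shut), so that 0 is half open, then the shift along the tool's x, y, z in cm, then the turn about the tool's z in rad. In form: claw x y z twist; .... A call has 1 to 5 rows; each row is the pose to reach, as a shift and turn from the pose commanded when the call began, along the tool's axes at that moment; what a row does not reach only later rows make up. A row lasts 1/10 s, in which the tool goes at most 50 mm and 8.59 degrees, less where a joint would pass 70% of its speed; a pose out of reach is approached as far as the arm can. A call with a gripper value outside its range is refused whole. The fingers move at their own pace and stop on an object; the grip force is fixed at half the most. Time passes only in rows, so rows that repeat a pose let the fingers close. It gives the time, the measured TCP pose, the force, the opening and the grip force at its end, in the units of the state.
- bot.get_obs(): the state, without advancing time (a new reading comes with each control period).
- vision.camera(name): name is "side" or "top"; returns the picture (420x560x3 uint8, red, green, blue); there is no depth.
- vision.camera_model(name): a dict with "fov_y" (degrees; the focal length in pixels is half the picture's height over the tangent of half this angle, whatever the lens; pixels are square), "cx", "cy" (the principal point, pixels), "world_from_camera" (4x4, takes a point from camera to world coordinates). Camera axes: x right, y down, z forward; pixel columns grow to the right and rows downward; lengths in m; the calibration is good to about 2 mm. A picture is of the moment at which its call begins. camera_model takes no time and is no camera call.
- workorder.job_done(): hands the job in; it is judged then, once.
Trained networks look in the newest picture that a camera, given by its name, has taken for a name from the list of things; names that differ only in an ending like _2 or _b are one class to them, and where a whole thing is asked for, a point or a joint stands for the part that bears it (a point fixed in the world has none). Each returns a list of dicts, best first, with "conf" (0 to 1); they miss things now and then, are a little off and sometimes report something else, mostly with a low value. They report only what shows in the picture. A call takes as long as a camera call. They do not tell look-alikes from the thing itself.
- boxes_of(camera, target): "rect" ([centre column, centre row, width, height] in pixels, round what is visible of it).
The state is a dict: "clock": time; "joint_pos": joint angles; "joint_vel": joint speeds; "tau": joint torques, N m; "eef_pos": TCP position; "tool_rot": TCP orientation; "ft_force": force on the tool from outside, world axes, zero at the start; "ft_torque": the same for the moment, N m; "grip_width": finger opening in m; "grasp_force": force on a finger pad.
Only numpy, scipy, OpenCV 4.12 (cv2) and the standard library are available. Lean on these libraries where they do the work, as an engineer would, in place of code of your own. Each camera call takes 0.05 s, during which the arm holds its last target. There are 200 camera calls.

## Task

Open the sample canister whose square cap has an upright bar on top: pull the cap straight up off its catch and set it down gently, upright, inside the shallow steel tray. Leave the canister with the plain round cap closed.

Things in the scene. Friction and masses are not known exactly. Their poses are not given: they have to be found in the camera images.
- bar_cap_grip (a point): centre of the upright flat grip bar on the loose grey cap to be pulled off: bar 14 mm thick (point x), 36 mm long (y), 28 mm high (z up), its top 14 mm above this point. Below it the cap is a 38 x 38 mm hollow square skirt, 29 mm high, open below; its lower rim is 43 mm below this point. About 60 g. Its axes are parallel to those of canister_bar
- canister_bar: aluminium canister wearing the bar cap, bolted down: body 42 mm diameter, shoulder 60 mm up, neck 23 mm diameter to 83 mm. Origin: centre of its underside on the bench, z up; grip bar centre 103 mm above it when closed. Four sprung balls in the neck hold the cap: it gives way to an upward pull of about 10 to 12 N (grip firmly), pops past them within 14 mm and clears the neck after 25 mm
- tray: shallow square steel tray fixed on the bench, 110 x 110 mm outside, walls 3 mm thick and 12 mm high, floor 3 mm thick. Origin at the centre of its underside on the bench, x and y along its sides, z up; with the bar cap standing in it, the centre of the grip bar is 46 mm above the origin
- plain_cap_center (a point): centre of the plain round grey cap (43 mm diameter, 35 mm high, no bar) on the other, identical canister; must stay closed. Its top is 18 mm above this point
Mind the look-alikes: they are no part of the job. Leave any blue look-alike of the part that bears bar_cap_grip alone.

How it is judged:
By the outcome, as a careful person would: the job done as asked, in the order asked, and still so for the second after the job is handed in, with the robot touching nothing.
It also fails if it takes over 38 s, if anything falls off the work surface, if the arm or the gripper's body presses on something with over 40 N, if the wrist force passes 120 N, or if a joint passes its speed limit or range.

## Working session

There is one attempt and no reset: what is moved stays moved. The work goes in short steps, Python scripts to look and compute and a tool call to move; the robot and the scene stay as the last step left them, time stands still between calls to the robot, and variables do not carry over. Pictures are saved under pics/ and viewed, at most 10 in all, crops included, and the job is handed in when it is done.

Besides the shell and the picture viewer there is one more tool, called after "Request:" as name(argument=value, ...) on one line, values as JSON. send_rows: Moves the arm, as the interface text tells. Its arguments: {"type":"object","properties":{"motion":{"type":"string"}},"required":["motion"]}

```bash
mkdir -p pics
python3 - <<'E'
from workcell import bot, vision, workorder, boxes_of
import cv2,numpy as np
ims=[]
for c in("top","side"):
    im=vision.camera(c);cv2.imwrite(f"pics/{c}0.png",im[:,:,::-1])
    m=vision.camera_model(c);print(c,m["fov_y"],m["cx"],m["cy"],np.round(m["world_from_camera"],3).tolist())
    for t in("bar_cap_grip","canister_bar","tray","plain_cap_center"):
        for d in boxes_of(c,t): print(t,np.round(d["rect"],1),round(d["conf"],2))
print(bot.get_obs())
E
```

```text
top 50.02058048900201 275.3112866258657 209.23195423569993 [[-0.004, -0.991, 0.131, 0.285], [-1.0, 0.001, -0.021, 0.159], [0.02, -0.131, -0.991, 0.942], [0.0, 0.0, 0.0, 1.0]]
bar_cap_grip [262.3 146.8  24.6  31.9] 0.76
bar_cap_grip [227.5 286.8  23.8  25.4] 0.64
canister_bar [260.9 159.8  33.6  27.2] 0.62
tray [352.  176.1  65.2  63.2] 0.89
plain_cap_center [177.4 131.8  28.6  25.5] 0.93
plain_cap_center [352.  177.6  62.6  61.9] 0.23
side 53.61727284637166 286.36971604239733 206.25143379101678 [[0.985, -0.087, 0.152, 0.266], [-0.175, -0.524, 0.833, -0.569], [0.007, -0.847, -0.532, 0.545], [0.0, 0.0, 0.0, 1.0]]
bar_cap_grip [346.4 198.2  21.1  34.5] 0.9
bar_cap_grip [215.3 215.2  19.5  25.7] 0.87
canister_bar [342.4 223.1  28.3  32.5] 0.58
tray [349.4 288.9  82.2  56.1] 0.88
plain_cap_center [333.  165.5  20.3  21. ] 0.61
plain_cap_center [339.8 223.3  29.9  29.6] 0.29
{'clock': 0.5, 'joint_pos': array([ 1.15000684e+00,  2.40632925e-01,  4.94218867e-03,  1.33516364e+00,
       -2.12195093e-05,  1.57077944e+00]), 'joint_vel': array([8.23769261e-04, 1.55896432e-03, 1.66620236e-03, 1.31791323e-03,
       2.41596544e-03, 2.50112043e-05]), 'tau': array([-4.93122152e-04, -3.71859848e+01,  2.52461278e+01,  2.74168233e-03,
       -3.46016395e-05, -3.51176261e-06]), 'eef_pos': array([0.20424061, 0.45636762, 0.23126789]), 'tool_rot': array([ 2.08837697e-01,  9.77950313e-01, -3.05998710e-05,  4.31397982e-06]), 'ft_force': array([ 0.03318855, -0.09968822,  0.34055519]), 'ft_torque': array([0.01737747, 0.04424247, 0.02199979]), 'grasp_force': 0.0, 'grip_width': 0.0854622756255225}
```

Run:
```python
import cv2,numpy as np
t=cv2.imread("pics/top0.png");s=cv2.imread("pics/side0.png")
cv2.imwrite("pics/a.png",np.hstack([cv2.resize(t,(400,300)),cv2.resize(s,(400,300))]))
cv2.imwrite("pics/b.png",np.hstack([cv2.resize(t[110:230,230:330],None,fx=4,fy=4,interpolation=cv2.INTER_CUBIC),cv2.resize(s[170:290,305:405],None,fx=4,fy=4,interpolation=cv2.INTER_CUBIC)]))
```

```text
(no output)
```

View pics/a.png

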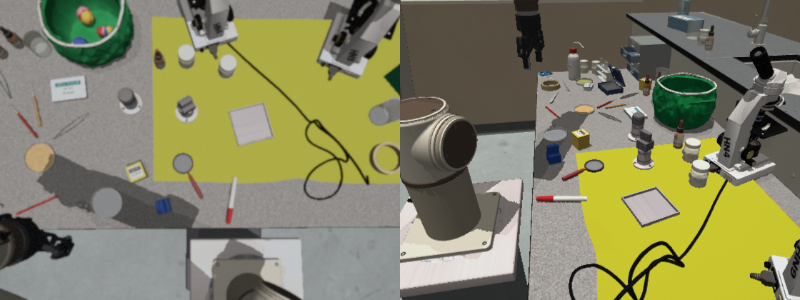

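View pics/b.png

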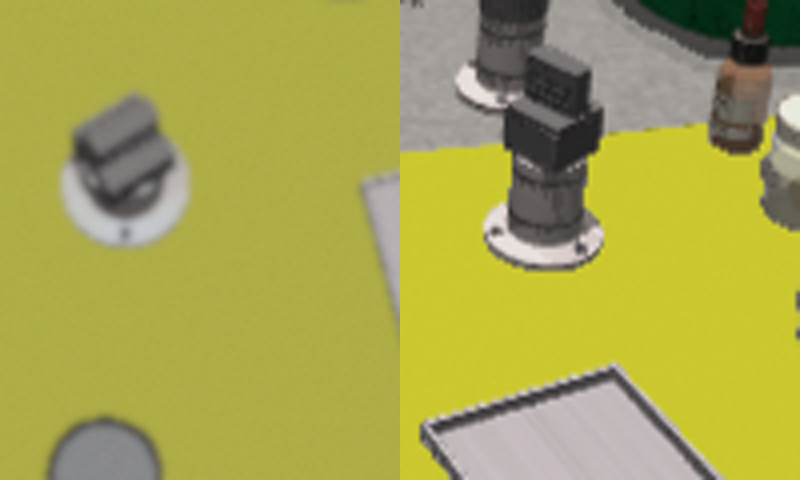

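Run:
```python
import cv2,numpy as np
t=cv2.imread("pics/top0.png");s=cv2.imread("pics/side0.png")
k=dict(interpolation=cv2.INTER_CUBIC)
def cr(im,u,v,w,h,f):return cv2.convertScaleAbs(cv2.resize(im[v:v+h,u:u+w],None,fx=f,fy=f,**k),alpha=1.4)
cv2.imwrite("pics/c.png",np.hstack([cr(t,242,128,40,50,10),cr(s,326,176,40,50,10)]))
cv2.imwrite("pics/d.png",np.hstack([cr(t,310,135,80,80,5),cr(s,300,250,80,80,5),])) 
cv2.imwrite("pics/d.png",np.hstack([cr(t,315,135,80,80,4),cr(s,300,250,100,80,4),]))
```

```text
(no output)
```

View pics/c.png

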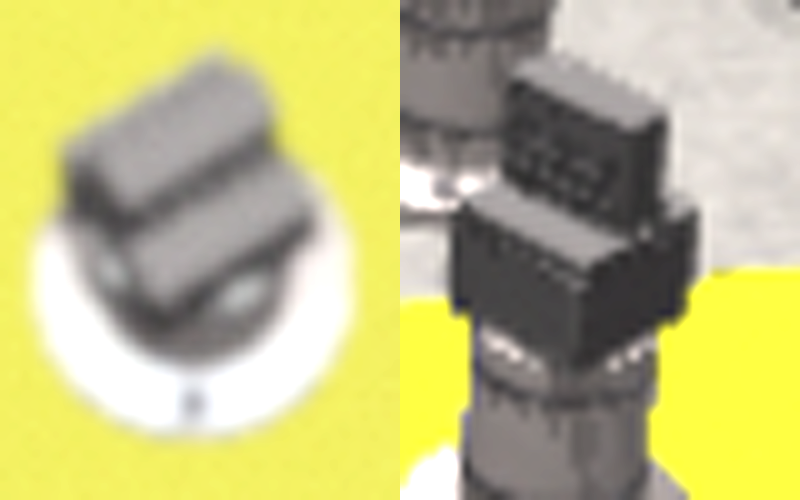

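View pics/d.png

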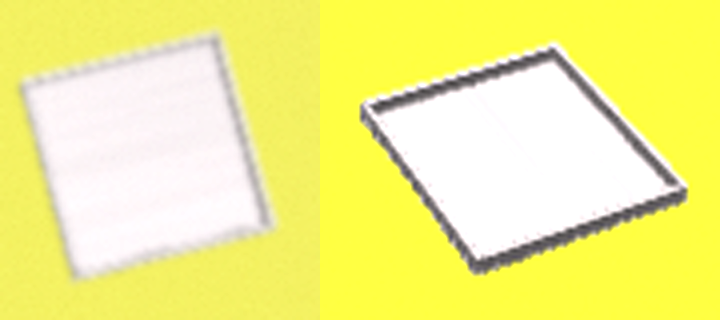

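```bash
cat > h.py <<'E'
from workcell import bot, vision, workorder, boxes_of
import numpy as np
from scipy.optimize import least_squares
from scipy.spatial.transform import Rotation as R
def proj(c,P):
    m=vision.camera_model(c);T=np.linalg.inv(m["world_from_camera"]);q=P@T[:3,:3].T+T[:3,3]
    f=210/np.tan(np.radians(m["fov_y"]/2));return q[:,:2]/q[:,2:]*f+[m["cx"],m["cy"]]
def fit(obs,x0,z=None):  # obs: cam->(local pts, px); pose x,y,z,yaw
    def res(p):
        p=np.array(p); zz=p[3] if z is None else z
        return np.concatenate([(proj(c,R.from_euler("z",p[2]).apply(L)+[p[0],p[1],zz])-px).ravel() for c,(L,px) in obs.items()])
    r=least_squares(res,x0,loss="soft_l1");return r.x,np.round(r.fun.reshape(-1,2),1)
def px(a,u,v,f):return (np.array(a)+.5)/f-.5+[u,v]
E
python3 - <<'E'
from h import *
b=lambda x,y,z:(x/1e3,y/1e3,z/1e3)
t=(np.array([b(7,18,14),b(7,-18,14),b(-7,-18,14),b(-7,18,14),b(-19,-19,-14),b(-19,19,-14)]),px([(68,155),(215,52),(275,108),(125,210),(305,210),(160,315)],242,128,10))
s=(np.array([b(-7,18,14),b(-7,-18,14),b(7,-18,14),b(7,18,14),b(-19,19,-14),b(-19,-19,-14),b(19,-19,-14),b(-19,-19,-43),b(-19,19,-43),b(19,-19,-43)]),px([(110,75),(235,128),(265,105),(140,55),(60,205),(180,265),(298,205),(180,365),(55,310),(285,320)],326,176,10))
for o in({"top":t,"side":s},{"top":t},{"side":s}):
    print(*fit(o,[.4,.2,.55,.103])if len(o)>1 else fit(o,[.4,.2,.55],.103)[:1])
q=np.array([(55,55,12),(55,-55,12),(-55,-55,12),(-55,55,12)])/1e3
t=(q,px([(22,82),(218,36),(273,226),(76,277)],315,135,4)); s=(q,px([(235,46),(365,188),(155,262),(40,108)],300,250,4))
for o in({"top":t,"side":s},{"top":t},{"side":s}):
    print(*fit(o,[.35,0.05,.2,0])if len(o)>1 else fit(o,[.35,0.05,.2],0)[:1])
for c in("top","side"):
  print(c,proj(c,bot.get_obs()["eef_pos"][None]))
E
```

```text
[0.52507478 0.17259032 0.61208424 0.09997408] [[ 0.6 -0.2]
 [ 1.5 -0.5]
 [-0.3 -0.2]
 [-0.9  0.2]
 [ 0.6 -1.7]
 [-0.9 -1.3]
 [-1.4 -0.3]
 [-0.5  0.3]
 [ 0.6  0.3]
 [-0.3 -0.5]
 [-1.1 -0.3]
 [ 0.8  0.3]
 [-0.2 -0.2]
 [-0.3  1.8]
 [-1.5  0.5]
 [-0.1 -0.4]]
[0.52308005 0.17281471 0.63344862]
[0.52442659 0.16806842 0.58540644]
[ 0.48510232 -0.02215301  0.24744763 -0.00377759] [[-0.4 -0.5]
 [-0.  -1.2]
 [ 0.5  0.4]
 [-0.3  0.3]
 [-0.3  0. ]
 [ 0.3  0.4]
 [-0.   0.5]
 [-0.4 -0.6]]
[ 0.48391046 -0.02155636  0.24723242]
[ 0.48393416 -0.02554671  0.24722335]
top [[ 71.70071463 322.43078609]]
side [[186.84570545  96.79012994]]
```

Request:
send_rows(motion="-0.2 -4 -1.3 0 0.1; -0.2 -8 -2.6 0 0.2; -0.2 -12 -3.9 0 0.3; -0.2 -16 -5.2 0 0.4; -0.2 -20 -6.4 0 0.5")

```text
clock: 1.0
eef_pos: [0.3617, 0.3151, 0.2315]
tool_rot: [0.446, 0.895, 0.0, 0.0]
ft_force: [1.0, 1.4, -0.5]
grip_width: 0.051
grasp_force: 0.0
```

```bash
cat >> h.py <<'E'
def go(x,y,z,a):  # shift (cm) and twist for TCP to x,y,z with tool y at world angle a (mod pi)
    o=bot.get_obs();r=R.from_quat(o["tool_rot"]);ty=r.apply([0,1,0])
    d=r.inv().apply(np.array([x,y,z])-o["eef_pos"])*100
    w=(np.arctan2(ty[1],ty[0])-a+np.pi/2)%np.pi-np.pi/2
    print("d",d.round(2),"twist",round(w,3),"pos",o["eef_pos"].round(4),"q",o["joint_pos"].round(2),"F",o["ft_force"].round(1),"w",round(o["grip_width"],4),"g",o["grasp_force"],"t",o["clock"])
E
python3 -c "
from h import *
go(.5245,.170,.2,.61)"
```

```text
d [-21.39   4.26   3.15] twist 0.036 pos [0.3617 0.3151 0.2315] q [ 0.72  0.2  -0.05  1.32  0.    1.64] F [ 1.   1.4 -0.5] w 0.051 g 0.0 t 1.0
```

Request:
send_rows(motion="-0.2 -4.3 0.9 0 0.036; -0.2 -8.6 1.7 0 0.036; -0.2 -12.9 2.6 0 0.036; -0.2 -17.2 3.4 1 0.036; -0.2 -21.4 4.3 3 0.036")

```text
clock: 1.5
eef_pos: [0.5269, 0.1709, 0.2029]
tool_rot: [0.46, 0.888, 0.002, 0.002]
ft_force: [1.3, 1.2, 0.3]
grip_width: 0.0512
grasp_force: 0.0
```

Request:
send_rows(motion="-0.2 0 0 0 0; -0.2 0 0 0 0; -0.2 0 0 0 0")

```text
clock: 1.8
eef_pos: [0.524, 0.1725, 0.2017]
tool_rot: [0.46, 0.888, 0.0, -0.0]
ft_force: [-0.5, -0.3, -0.9]
grip_width: 0.0511
grasp_force: 0.0
```

Run:
```python
from h import *
import cv2
go(.5245,.170,.13,.61)
k=dict(interpolation=cv2.INTER_CUBIC)
t=vision.camera("top")[:,:,::-1];s=vision.camera("side")[:,:,::-1]
f=lambda im,u,v:cv2.convertScaleAbs(cv2.resize(im[v:v+90,u:u+80],None,fx=5,fy=5,**k),alpha=1.4)
cv2.imwrite("pics/e.png",np.hstack([f(t,220,90),f(s,305,130)]))
p=bot.get_obs()["eef_pos"][None]
for c in("top","side"):print(c,proj(c,p),proj(c,np.array([[.5245,.17,.117],[.5245,.17,.092]])))
```

```text
d [-0.24 -0.1   7.17] twist 0.005 pos [0.524  0.1725 0.2017] q [0.32 0.36 0.09 1.3  0.   1.27] F [-0.5 -0.3 -0.9] w 0.0511 g 0.0 t 1.8
top [[257.75480673 126.5140032 ]] [[260.20707929 140.340707  ]
 [260.37340561 143.97612722]]
side [[346.73522684 146.25762538]] [[344.05896069 183.88721498]
 [343.12469478 194.04658275]]
```

View pics/e.png

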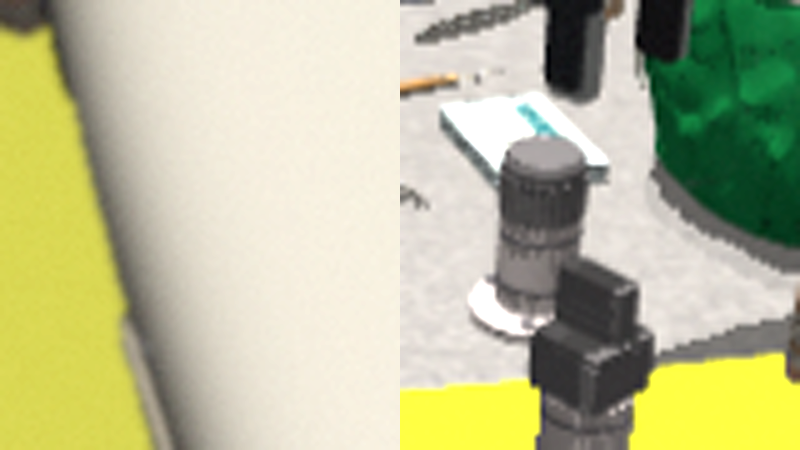

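Request:
send_rows(motion="-0.2 -0.1 -0.2 3 0; -0.2 -0.1 -0.2 6 0; -0.2 -0.1 -0.2 8.5 0; -0.2 -0.1 -0.2 9.7 0; -0.2 -0.1 -0.2 9.7 0")

```text
clock: 2.4
eef_pos: [0.5218, 0.1704, 0.1032]
tool_rot: [0.46, 0.888, -0.001, -0.001]
ft_force: [-0.1, -0.5, -0.2]
grip_width: 0.0513
grasp_force: 0.0
```

Run:
```python
from h import *
import cv2
go(.5235,.170,.092,.61)
s=vision.camera("side")[:,:,::-1]
cv2.imwrite("pics/f.png",cv2.convertScaleAbs(cv2.resize(s[160:230,305:385],None,fx=8,fy=8,interpolation=cv2.INTER_CUBIC),alpha=1.6))
```

```text
d [-0.14  0.12  1.12] twist 0.006 pos [0.5218 0.1704 0.1032] q [ 0.32  0.43 -0.08  1.07  0.    1.27] F [-0.1 -0.5 -0.2] w 0.0513 g 0.0 t 2.4
```

View pics/f.png

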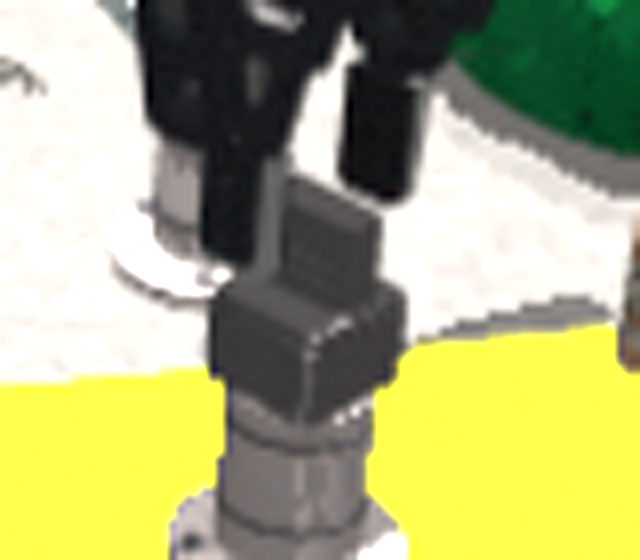

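Request:
send_rows(motion="-0.2 -0.1 0.1 0.6 0; -0.2 -0.1 0.1 1.1 0; -0.2 -0.1 0.1 1.1 0; -0.2 -0.1 0.1 1.1 0")

```text
clock: 2.85
eef_pos: [0.5249, 0.1697, 0.0936]
tool_rot: [0.46, 0.888, 0.0, 0.0]
ft_force: [0.3, 0.2, -0.7]
grip_width: 0.0511
grasp_force: 0.0
```

Request:
send_rows(motion="0.3 0 0 0 0; 0.5 0 0 0 0; 0.6 0 0 0 0; 0.8 0 0 0 0; 1 0 0 0 0")

```text
clock: 3.35
eef_pos: [0.5246, 0.1695, 0.0935]
tool_rot: [0.46, 0.888, -0.0, 0.0]
ft_force: [-1.3, -1.0, 2.3]
grip_width: 0.0128
grasp_force: 58.6
```

Request:
send_rows(motion="1 0 0 0 0; 1 0 0 0 0; 1 0 0 0 0; 1 0 0 0 0; 1 0 0 0 0")

```text
clock: 3.85
eef_pos: [0.5246, 0.1696, 0.0935]
tool_rot: [0.46, 0.888, -0.0, 0.0]
ft_force: [-2.7, -2.1, 5.0]
grip_width: 0.0128
grasp_force: 59.0
```

Request:
send_rows(motion="1 0 0 -0.5 0; 1 0 0 -1 0; 1 0 0 -1.5 0; 1 0 0 -2 0; 1 0 0 -2.5 0")

```text
clock: 4.35
eef_pos: [0.5254, 0.17, 0.1194]
tool_rot: [0.46, 0.888, 0.001, 0.001]
ft_force: [0.1, -0.0, -1.7]
grip_width: 0.0129
grasp_force: 60.3
```

Request:
send_rows(motion="1 0 0 -0.7 0; 1 0 0 -1.4 0; 1 0 0 -2.2 0; 1 0 0 -3 0; 1 0 0 -3 0")

```text
clock: 4.85
eef_pos: [0.5257, 0.17, 0.15]
tool_rot: [0.46, 0.888, 0.001, 0.001]
ft_force: [0.5, -0.2, 0.1]
grip_width: 0.0129
grasp_force: 60.3
```

Run:
```python
from h import *
import cv2
go(.485,-.0235,.15,.61)
s=vision.camera("side")[:,:,::-1]
cv2.imwrite("pics/g.png",cv2.convertScaleAbs(cv2.resize(s[140:240,295:395],None,fx=5,fy=5,interpolation=cv2.INTER_CUBIC),alpha=1.6))
```

```text
d [-13.47 -14.48  -0.03] twist 0.004 pos [0.5257 0.17   0.15  ] q [ 0.31  0.39 -0.    1.18  0.    1.27] F [ 0.5 -0.2  0.1] w 0.0129 g 60.32767295837402 t 4.85
```

View pics/g.png

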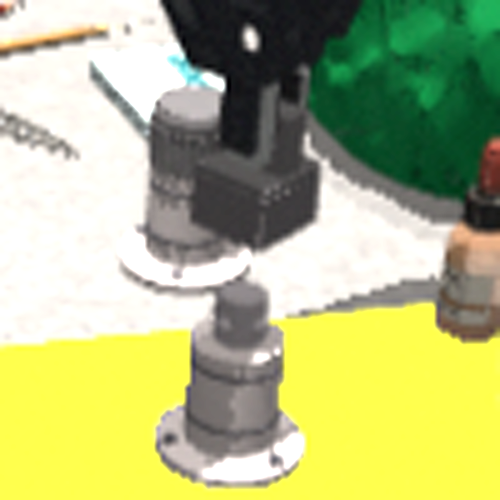

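The cap is held upright above the bare neck (about pixel 240,310 in the crop), and the plain canister behind it is still closed. Next I move it over the tray.

Request:
send_rows(motion="1 -1.5 -1.6 0 0; 1 -3.5 -3.8 0 0; 1 -5.5 -6 0 0; 1 -7.5 -8.1 0 0; 1 -9.5 -10.3 0 0")

```text
clock: 5.4
eef_pos: [0.4947, 0.0317, 0.1479]
tool_rot: [0.46, 0.888, -0.0, -0.0]
ft_force: [-0.0, 0.4, -0.2]
grip_width: 0.0135
grasp_force: 60.3
```

Request:
send_rows(motion="1 -1.7 -1.8 0 0; 1 -3 -3.2 0 0; 1 -4 -4.2 0 0; 1 -4 -4.2 0 0; 1 -4 -4.2 0 0")

```text
clock: 5.9
eef_pos: [0.4841, -0.0239, 0.1482]
tool_rot: [0.461, 0.888, 0.0, -0.0]
ft_force: [-0.8, 0.0, -1.6]
grip_width: 0.0126
grasp_force: 60.3
```

```bash
python3 -c "
from h import *
go(.485,-.0235,.0365,.61)"
```

```text
d [-0.02  0.09 11.17] twist 0.004 pos [ 0.4841 -0.0239  0.1482] q [-0.05  0.26 -0.19  1.12  0.    0.91] F [-0.8  0.  -1.6] w 0.0126 g 60.33211827278137 t 5.9
```

Request:
send_rows(motion="1 0 0 3 0; 1 0 0 6 0; 1 0 0 8.5 0; 1 0 0 10 0; 1 0 0 10 0")

```text
clock: 6.4
eef_pos: [0.482, -0.0229, 0.046]
tool_rot: [0.46, 0.888, -0.001, -0.002]
ft_force: [-0.9, 0.8, -0.8]
grip_width: 0.0131
grasp_force: 60.3
```

Request:
send_rows(motion="1 0 0 0.2 0; 1 0 0 0.5 0; 1 0 0 0.7 0; 1 0 0 0.8 0; 1 0 0 0.8 0")

```text
clock: 6.9
eef_pos: [0.4842, -0.0242, 0.0406]
tool_rot: [0.46, 0.888, 0.0, 0.0]
ft_force: [-0.3, 0.1, -0.4]
grip_width: 0.0128
grasp_force: 60.3
```

Request:
send_rows(motion="1 0 0 0.1 0; 1 0 0 0.2 0; 1 0 0 0.2 0; 1 0 0 0.2 0")

```text
clock: 7.3
eef_pos: [0.484, -0.0242, 0.0383]
tool_rot: [0.46, 0.888, -0.0, -0.0]
ft_force: [-0.5, -0.0, -1.3]
grip_width: 0.0126
grasp_force: 60.3
```

Request:
send_rows(motion="1 0 0 0.05 0; 1 0 0 0.1 0; 1 0 0 0.15 0; 1 0 0 0.15 0; 1 0 0 0.15 0")

```text
clock: 7.8
eef_pos: [0.4839, -0.0242, 0.0368]
tool_rot: [0.46, 0.888, -0.0, -0.0]
ft_force: [0.4, 0.4, -0.9]
grip_width: 0.013
grasp_force: 60.3
```

Request:
send_rows(motion="1 0 0 0.05 0; 1 0 0 0.1 0; 1 0 0 0.1 0; 1 0 0 0.1 0")

```text
clock: 8.2
eef_pos: [0.4841, -0.0242, 0.0365]
tool_rot: [0.46, 0.888, 0.0, 0.0]
ft_force: [-2.0, -0.4, 5.4]
grip_width: 0.0131
grasp_force: 61.2
```

Request:
send_rows(motion="1 0 0 0.05 0; 1 0 0 0.1 0; 1 0 0 0.1 0; 1 0 0 0.1 0")

```text
clock: 8.6
eef_pos: [0.4841, -0.0243, 0.0364]
tool_rot: [0.46, 0.888, 0.0, 0.0]
ft_force: [-4.5, -0.2, 12.1]
grip_width: 0.013
grasp_force: 62.4
```

Request:
send_rows(motion="1 0 0 -0.12 0; 1 0 0 -0.12 0; 0.55 0 0 -0.12 0; 0.3 0 0 -0.12 0; 0.1 0 0 -0.12 0")

```text
clock: 9.1
eef_pos: [0.4838, -0.0241, 0.0357]
tool_rot: [0.46, 0.888, -0.0, -0.0]
ft_force: [-0.0, -0.0, -0.2]
grip_width: 0.0385
grasp_force: 0.0
```

Request:
send_rows(motion="0 0 0 0 0; -0.2 0 0 0 0; -0.2 0 0 0 0; -0.2 0 0 0 0")

```text
clock: 9.5
eef_pos: [0.484, -0.0242, 0.036]
tool_rot: [0.46, 0.888, -0.0, -0.0]
ft_force: [-0.5, 0.7, 0.4]
grip_width: 0.0509
grasp_force: 0.0
```

Request:
send_rows(motion="-0.2 0 0 -1 0; -0.2 0 0 -3 0; -0.2 0 0 -6 0; -0.2 0 0 -9 0; -0.2 0 0 -12 0")

```text
clock: 10.0
eef_pos: [0.4839, -0.0242, 0.1579]
tool_rot: [0.46, 0.888, 0.0, 0.0]
ft_force: [0.5, -0.6, 0.5]
grip_width: 0.051
grasp_force: 0.0
```

Request:
send_rows(motion="-0.2 0 0 -2 0; -0.2 0 0 -4 0; -0.2 0 0 -4 0; -0.2 0 0 -4 0; -0.2 0 0 -4 0")

```text
clock: 10.5
eef_pos: [0.4832, -0.0241, 0.1951]
tool_rot: [0.46, 0.888, -0.0, -0.001]
ft_force: [-0.6, 1.0, -0.4]
grip_width: 0.0512
grasp_force: 0.0
```

Run:
```python
from h import *
import cv2
go(.485,-.0235,.2,.61)
s=vision.camera("side")[:,:,::-1]
cv2.imwrite("pics/h.png",cv2.convertScaleAbs(cv2.resize(s[130:330,260:420],None,fx=3,fy=3,interpolation=cv2.INTER_CUBIC),alpha=1.4))
```

```text
d [-0.05  0.18 -0.49] twist 0.004 pos [ 0.4832 -0.0241  0.1951] q [-0.05  0.23 -0.11  1.24 -0.    0.91] F [-0.6  1.  -0.4] w 0.0512 g 0.0 t 10.5
```

View pics/h.png

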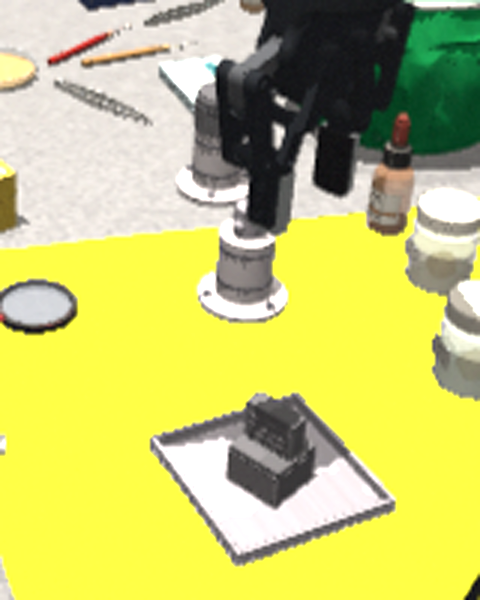

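The cap stands upright in the middle of the tray (crop pixel 272,450). The gripper is clear of everything and the plain canister is still closed, so I'm handing in.

```bash
python3 -c "
from workcell import workorder
print(workorder.job_done())"
```

```text
the job is handed in; nothing more can be done
None
```

I pulled the bar cap off its canister and set it down upright inside the steel tray; the plain round cap was not touched, and I handed the job in with the clock at about 10.5 s of the 38 s allowed.

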